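# Put the jar away and snap the kit case shut

### The job

Stand the squat white jar upright in the empty half of the open kit case and let go of it, then swing the case's lid over and press it down until both front corners have snapped home. Be firm but do not force the lid, and leave the flask, the beaker and the wash bottle where they stand.

Things in the scene. Friction and masses are not known exactly. Their poses are not given: they have to be found in the camera images.
- case: Grey plastic kit case, outside 140 (x) by 220 (y) by 100 mm high, walls and floor 5 mm. Origin: centre of its underside, 12 mm above the table; x points from the front wall to the hinge side, z up. A black foam block, top 60 mm above the underside, fills the half at y = +25 to +105 mm; the half at y = -105 to +25 mm is empty. It cannot slide or turn.
- mat: Grey foam mat under the case, 190 x 270 x 12 mm, fixed to the table. It is soft: the case sinks in it about 1 mm per 4 N of push (14 mm at most) and comes back. Origin: centre of its underside.
- bay (a point): Centre of the empty half's floor: in the case's frame x 0, y -40 mm, z 5 mm. The free floor is 130 x 130 mm, walls rise 95 mm above it.
- lid (a joint): Angle of the case's lid, rad: 0 = fully shut, about 0.08 = lying on its unsnapped catches, 1.57 = upright; starts at 1.6 to 1.9 (leaning away from the front), end stop 2.0. The hinge is stiff (0.3 N m of friction): the lid stays where it is left.
- lid_hinge (a point): Middle of the hinge axis, in the lid's underside plane; in the case's frame x +70, y 0, z 103 mm; the axis runs along y. Lid: grey plate 230 mm wide, 8 mm thick, free edge 155 mm from the hinge. Two black snap tongues hang 22 mm below it near its front corners. It twists (about 5 N m/rad): one front corner can go down while the other stays up.
- corner_left (a point): Top of the lid's front left corner (dark pad 24 x 34 mm), over the left catch: 137.5 mm from the hinge, 85 mm to the case's +y, 8 mm above the lid's underside plane. Height in the case's frame: 111 mm snapped home, about 11 mm more on the unsnapped catch. The catch gives way at 9 to 17 N here; press on to the hard stop, or it hangs part-way.
- corner_right (a point): The same at the front right corner, 85 mm to the case's -y. A push in the middle of the front edge meets both catches at once and takes about 20 to 32 N. Over 45 N would crack the lid.
- jar: Squat white plastic jar with a white screw lid: 52 mm diameter up to 66 mm, lid 49 mm diameter, 88 mm high in all, about 0.2 kg, standing on the table at the start. Origin: centre of its underside, z up.
- flask: Stoppered glass conical flask, 84 mm wide at the foot, 148 mm high; origin at the centre of its underside. To be left alone.
- beaker: Clear plastic beaker, 100 mm wide, 125 mm high; origin at the centre of its underside. To be left alone.
- washbottle: White wash bottle with a red cap, 72 mm wide, 195 mm high; origin at the centre of its underside. To be left alone.
Mind the look-alikes: they are no part of the job. What is shaped like the jar but blue, red or yellow is not meant.

How it is judged:
By the outcome, as a careful person would: the job done as asked, in the order asked, and still so for the second after the job is handed in, with the robot touching nothing.
It also fails if it takes over 67 s, if anything falls off the work surface, if the arm or the gripper's body presses on something with over 40 N, if the wrist force passes 120 N, or if a joint passes its speed limit or range.

### The arm

A 6-joint arm with a two-finger parallel gripper is mounted at the origin on the work surface. World frame = base frame: x ahead of the robot, y to its left, z up, the work surface at z = 0. Lengths are in m, angles in rad, forces in N, time in s.
With the tool pointing down it reaches from about 0.35 to 0.775 m from the base axis. Payload 7.3 kg.
Tool frame: the origin (TCP) lies at the centre of the arm's flange, where the gripper is bolted on; the fingertips stand 178 mm ahead of it and the grasp point (between the pads) lies 159 mm ahead of it (tip_extent is the distance from the TCP to the fingertips, in m); z points along the fingers, y is the line along which they close (so a half turn about z gives the same grasp; the last joint's range is limited). The gripper opens to 92 mm and grips with 3 to 60 N. Pads are 19 mm wide; open, the fingers measure 130 mm over their backs; the gripper's body (75 mm by 190 mm) begins 47 mm behind the grasp point.
Start: joints at [-1.317, 0.342, 1.524, -0, 1.275, -0.146], TCP at [0.204, -0.484, 0.405] pointing down, gripper open.
Joint ranges: [-2.53, 2.53], [-0.77, 2.02], [0.04, 2.7], [-1, 4.14], [0.28, 2.66], [-3.11, 3.11]. Speed limits (rad/s): [2.57, 2.57, 3.14, 3.14, 3.14, 3.14].

### API

Orientations are given as [roll, pitch, yaw] about the fixed x, y, z axes, in that order (R = Rz(yaw) Ry(pitch) Rx(roll)).
In Python, from cell import * gives the robot as it stands.
- The arm moves only by the tool arm_command, never from a script. Its arguments are lists of equal length, an entry for each row: "xyz": the shift along the world's x, y, z in mm, a list of three; "spin": the turn about the world's z in degrees. In form: {"xyz": [[tx, ty, tz], ...], "spin": [spin, ...]}. A call has 1 to 20 rows; each row shifts and turns the commanded pose from where the row before left it; what a row does not reach is not made up. A row lasts 1/10 s, in which the tool goes at most 50 mm and 8.59 degrees, less where a joint would pass 70% of its speed; a pose out of reach is approached as far as the arm can. A call with a gripper value outside its range is refused whole. "jaw" is the opening, from -1 (shut) to 1 (fully open), set as the call begins (left out, the last holds). The fingers move at their own pace and stop on an object; "squeeze" is the grip in N (left out, the last holds). Time passes only in rows, so rows that do not move let the fingers close. It gives the time, the measured TCP pose, the force, the opening and the grip force at its end, in the units of the state.
- observe(): the state, without advancing time (a new reading comes with each control period).
- read_camera(name): name is "scene" or "top" or "wrist"; returns a dict with "img" (480x640x3 uint8, red, green, blue), "depth" (480x640 float32, m along the optical axis (not along the pixel's ray), 0 where there is no reading), "fx", "fy", "cx", "cy" (pixels), "dist_coeffs" ([k1, k2, p1, p2, k3] as OpenCV has them; the pictures are not rectified), "world_from_camera" (4x4, takes a point from camera to world coordinates). Camera axes: x right, y up, looking along -z (the intrinsics and any distortion apply to the point x, -y, -z); pixel columns grow to the right and rows downward; lengths in m; the calibration is good to about 2 mm. A picture is of the moment at which its call begins.
- hand_in(): hands the job in; it is judged then, once.
The state is a dict: "time": time; "qpos": joint angles; "qvel": joint speeds; "joint_efforts": joint torques, N m; "tool_pos": TCP position; "tool_rot": TCP orientation; "contact_force": force on the tool from outside, world axes, zero at the start; "torque": the same for the moment, N m; "opening": finger opening in m; "grip_force": force on a finger pad.
Only numpy, scipy, OpenCV 4.12 (cv2) and the standard library are available. Lean on these libraries where they do the work, as an engineer would, in place of code of your own. Each camera call takes 0.05 s, during which the arm holds its last target. There are 200 camera calls.

## Working session

There is one attempt and no reset: what is moved stays moved. The work goes in short steps, Python scripts to look and compute and a tool call to move; the robot and the scene stay as the last step left them, time stands still between calls to the robot, and variables do not carry over. Pictures are saved under pics/ and viewed, at most 10 in all, crops included, and the job is handed in when it is done.

Besides the shell and the picture viewer there is one more tool, called after "Emit:" as name([rows], argument=value, ...), one row to a line, values as JSON. arm_command: Moves the arm, as the interface text tells. Its arguments: {"type":"object","properties":{"xyz":{"type":"array","items":{"type":"array","items":{"type":"number"}}},"spin":{"type":"array","items":{"type":"number"}},"jaw":{"type":"number"},"squeeze":{"type":"number"}},"required":["xyz","spin"]}

```bash
mkdir -p pics
cat > h.py <<'E'
from cell import *
import numpy as np, cv2
def save(c,name): cv2.imwrite('pics/'+name,c['img'][:,:,::-1])
def cloud(c):
    v,u=np.mgrid[0:480,0:640]
    K=np.array([[c['fx'],0,c['cx']],[0,c['fy'],c['cy']],[0,0,1]])
    n=cv2.undistortPoints(np.stack([u.ravel(),v.ravel()],1).astype(np.float64)[:,None],K,np.array(c['dist_coeffs'],float)).reshape(480,640,2)
    d=c['depth'].astype(float)
    P=np.stack([n[...,0]*d,-n[...,1]*d,-d],-1)
    T=np.array(c['world_from_camera']); W=P@T[:3,:3].T+T[:3,3]; W[d<=0]=np.nan
    return W
E
python3 - <<'E'
from h import *
for n in ('scene','top'):
    c=read_camera(n); save(c,n+'0.png'); np.save(n+'0.npy',cloud(c)); print(n,np.array(c['world_from_camera']).round(3).tolist())
print(observe())
E
```

```text
scene [[0.884, -0.39, 0.259, 0.903], [0.468, 0.721, -0.511, -0.655], [0.012, 0.573, 0.819, 1.179], [0.0, 0.0, 0.0, 1.0]]
top [[-0.005, 0.987, -0.16, 0.395], [-1.0, -0.007, -0.008, -0.003], [-0.009, 0.16, 0.987, 1.284], [0.0, 0.0, 0.0, 1.0]]
{'time': 0.1, 'qpos': array([-1.31703092e+00,  3.42677693e-01,  1.52491340e+00,  3.23263701e-06,
        1.27537339e+00, -1.46021998e-01]), 'qvel': array([ 0.00154416, -0.00212196, -0.00246114,  0.00079014,  0.0012661 ,
       -0.00128697]), 'joint_efforts': array([ 1.61874119e-03, -4.32005847e+01, -2.44693279e+01,  7.20303459e-02,
        5.26095985e-02, -5.39410462e-05]), 'tool_pos': array([ 0.20432429, -0.48348895,  0.40410431]), 'tool_rot': array([-3.14023588e+00, -2.02664012e-04,  3.99786322e-01]), 'contact_force': array([-0.03771894,  0.25822405,  0.23802505]), 'torque': array([ 0.01471545, -0.01463532, -0.0197216 ]), 'grip_force': 0.0, 'opening': 0.09166184298426364}
```

View pics/scene0.png

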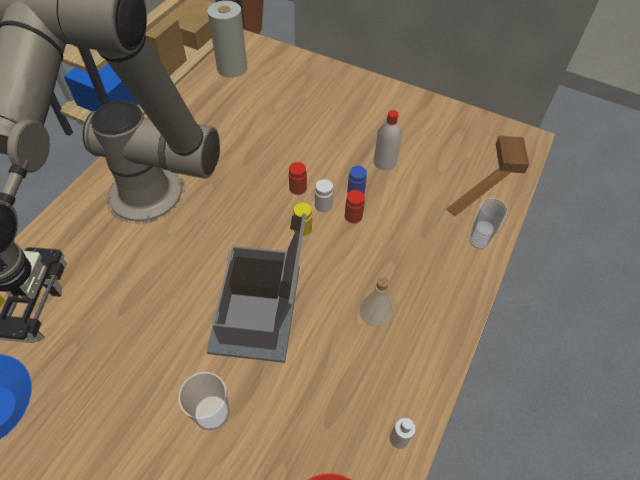

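View pics/top0.png

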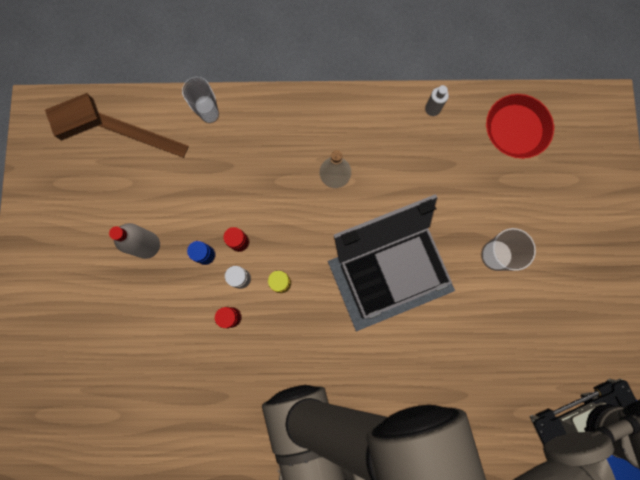

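The scene shows the case at about (258,300) in the scene view and (395,265) in the top view. Its lid is upright on the far side and the empty half is at image right (-y). The white jar is at top (236,277), with yellow (279,281), red (235,239), red (227,318) and blue (200,252) look-alikes around it. The flask is at top (335,172) and the beaker at top (508,252).

Run:
```python
from h import *
W=np.load('top0.npy'); I=cv2.imread('pics/top0.png'); hsv=cv2.cvtColor(I,cv2.COLOR_BGR2HSV)
Z=W[...,2]
# jars
for n,(u,v) in dict(white=(236,277),yel=(279,281),red1=(235,239),blue=(200,252),red2=(227,318)).items():
    s=W[v-14:v+15,u-14:u+15].reshape(-1,3); s=s[np.abs(s[:,2]-0.088)<0.006]
    (cx,cy),r=cv2.minEnclosingCircle(s[:,:2].astype(np.float32)*1000)
    print(n,len(s),s.mean(0).round(4),round(cx,1),round(cy,1),round(r,1),np.median(s[:,2]).round(4))
# case rim
m=np.zeros((480,640),bool); m[190:335,320:465]=1
for nm in('top','scene'):
    W=np.load(nm+'0.npy');Z=W[...,2]
    cen=np.array([0.45,-0.12])
    near=(np.hypot(W[...,0]-.48,W[...,1]+.11)<0.22)
    for lab,lo,hi in(('rim',.106,.116),('mat',.006,.018),('foam',.066,.078),('floor',.012,.022)):
        k=near&(Z>lo)&(Z<hi); p=W[k][:,:2].astype(np.float32)*1000
        if len(p)>20: print(nm,lab,len(p),cv2.minAreaRect(p))
    k=near&(Z>.13)&(Z<.30); p=W[k]
    print('lid',len(p),p.min(0),p.max(0)); cpt=p.mean(0); U=np.linalg.svd(p-cpt,full_matrices=False)[2]; print(cpt,U.round(3).tolist())
# neighbours
W=np.load('top0.npy');k=(W[...,2]>.03)&(W[...,2]<.25)&(W[...,0]>.3)&(W[...,0]<.85)
n,l,st,ce=cv2.connectedComponentsWithStats(k.astype(np.uint8))
for i in range(1,n):
    if st[i,4]>60: p=W[l==i]; print(ce[i].round(),p.min(0).round(3),p.max(0).round(3))
```

```text
white 317 [0.4871 0.2079 0.0868] 486.9 208.1 24.4 0.0869
yel 317 [0.4751 0.1053 0.0868] 475.2 105.4 24.4 0.0868
red1 306 [0.581  0.2138 0.0866] 581.5 214.4 24.4 0.0865
blue 314 [0.5479 0.3005 0.0868] 548.1 300.7 24.7 0.0867
red2 335 [0.3896 0.2301 0.0866] 389.5 230.4 24.3 0.0867
top rim 764 ((489.9541015625, -172.87289428710938), (146.8526153564453, 230.22645568847656), 20.938674926757812)
top mat 3672 ((453.97613525390625, -115.29811096191406), (423.845458984375, 292.101318359375), 84.40157318115234)
top foam 1819 ((467.61199951171875, -93.33383178710938), (154.33544921875, 389.8539123535156), 15.322733879089355)
top floor 2737 ((466.13409423828125, -115.73422241210938), (185.42413330078125, 388.2232666015625), 21.473697662353516)
lid 2750 [ 0.51936484 -0.25268557  0.13012906] [ 0.64104768 -0.02489759  0.27289725]
[ 0.57868923 -0.1362866   0.21407911] [[-0.366, 0.93, -0.004], [0.208, 0.086, 0.974], [-0.907, -0.356, 0.225]]
scene rim 690 ((493.0152587890625, -174.59559631347656), (151.5418243408203, 226.39878845214844), 21.285137176513672)
scene mat 2548 ((481.58709716796875, -126.91
[... 288 characters left out ...]
, 18.68668556213379)
lid 1344 [ 0.51988228 -0.25257064  0.13056598] [ 0.64057255 -0.02687112  0.27348104]
[ 0.58843395 -0.15126931  0.22982015] [[-0.361, 0.932, 0.04], [0.217, 0.042, 0.975], [0.907, 0.361, -0.217]]
[335. 167.] [ 0.729 -0.07   0.03 ] [ 0.793 -0.001  0.153]
[385. 260.] [ 0.386 -0.301  0.03 ] [ 0.62  -0.027  0.25 ]
[133. 239.] [0.539 0.419 0.03 ] [0.611 0.493 0.199]
[235. 238.] [0.556 0.188 0.03 ] [0.605 0.237 0.093]
[511. 250.] [ 0.493 -0.495  0.03 ] [ 0.591 -0.394  0.129]
[200. 252.] [0.522 0.274 0.033] [0.571 0.325 0.093]
[237. 276.] [0.462 0.182 0.03 ] [0.512 0.232 0.093]
[279. 281.] [0.449 0.08  0.03 ] [0.498 0.129 0.093]
[227. 317.] [0.364 0.205 0.03 ] [0.414 0.254 0.092]
```

Run:
```python
from h import *
for nm in('top','scene'):
    W=np.load(nm+'0.npy'); near=(np.hypot(W[...,0]-.49,W[...,1]+.173)<0.2)
    lid=W[near&(W[...,2]>.14)&(W[...,2]<.255)&(W[...,0]>.5)]
    c=np.median(lid,0); 
    for _ in range(4):
        U=np.linalg.svd(lid-lid.mean(0),full_matrices=False)[2]; d=(lid-lid.mean(0))@U[2]; lid=lid[abs(d)<.004]
    n=U[2]*np.sign(U[2][0]); yaw=np.arctan2(n[1],n[0]); print(nm,'yaw',np.degrees(yaw),'lidang',np.degrees(np.arcsin(-n[2]))+90)
    ex=np.array([np.cos(yaw),np.sin(yaw)]);ey=np.array([-ex[1],ex[0]])
    # inner lid plane at z=.115 gives hinge x
    c=lid.mean(0); print('lid mean',c.round(4),'y-range',np.percentile(lid[:,:2]@ey,[1,99]).round(4))
    print('plane x along ex at z .115:',(c[:2]@ex - (.115-c[2])*n[2]/np.hypot(*n[:2])).round(4),len(lid))
    r=W[near&(abs(W[...,2]-.111)<.004)]; x=r[:,:2]@ex;y=r[:,:2]@ey
    print('rim x',np.percentile(x,[0.5,2,5]).round(4),np.percentile(x,99.5).round(4),'y',np.percentile(y[x<x.min()+.13],[.5,2,98,99.5]).round(4))
    print(np.histogram(x,np.arange(x.min(),x.max()+.005,.005))[0], np.histogram(y,np.arange(y.min(),y.max()+.005,.005))[0])
    print('ex',ex,'ey',ey,'xmin',x.min(),'ymin',y.min(),y.max())
```

```text
top yaw 21.507979775590012 lidang 104.5071527220793
lid mean [ 0.5753 -0.1381  0.1951] y-range [-0.4535 -0.2276]
plane x along ex at z .115: 0.4639 1698
rim x [0.32   0.322  0.3237] 0.4646 y [-0.4513 -0.4508 -0.2312 -0.231 ]
[ 45 175  11  11  10  10  10  11  10  11  11  10  11   7   8   9  11   9
  10   9  10  11  11   8   9  11  10  38 175  18] [  4 117  40  11  10  12  13  11  12   6   7  11   8  10   6  10  11   7
   8  10  10  11  11   7   9  10  10  13   9  10  10  11  11   7  11  10
  11   9   9  14  12  12  10   8 117  14]
ex [0.93036652 0.36663081] ey [-0.36663081  0.93036652] xmin 0.31897465633908784 ymin -0.4562962640756339 -0.22743565747780387
scene yaw 21.5880974007331 lidang 104.58481217074518
lid mean [ 0.5822 -0.1532  0.1985] y-range [-0.4574 -0.2336]
plane x along ex at z .115: 0.4633 560
rim x [0.3195 0.3216 0.3228] 0.4651 y [-0.453  -0.4523 -0.2336 -0.2329]
[ 42 154  23  11  10  10  14  12   9  11  11  11   9  11  10  12  14   9
   7   9  11  11   9  12   7  10  15  15 109   6   1] [ 18 136  28   9  11  14  13  10   6  12   5   7   8  10   4  11   5  10
   6   7   7   5   5   2   6   4   4  10   6   8   6   9   9   8   3   6
  10   4   8   6   8   7   7  50  76   1]
ex [0.92985294 0.36793139] ey [-0.36793139  0.92985294] xmin 0.318001062568891 ymin -0.45733240872493985 -0.23090285389749005
```

Emit:
arm_command([
  [14,35,0],
  [14,35,0],
  [14,35,0],
  [14,35,0],
  [14,35,0],
  [14,35,0],
  [14,35,0],
  [14,35,0],
  [14,35,0],
  [14,35,0],
  [14,35,0],
  [14,35,0],
  [14,35,0],
  [14,35,0],
  [14,35,0],
  [14,35,0],
  [14,35,0],
  [14,35,0],
  [14,35,0],
  [17,26,0],
], spin=[0,0,0,0,0,0,0,0,0,0,0,0,0,0,0,0,0,0,0,0], jaw=1)

```text
time: 2.1
tool_pos: [0.4874, 0.2095, 0.4044]
tool_rot: [-3.141, 0.001, 0.401]
contact_force: [0.2, -0.0, 0.9]
opening: 0.0917
grip_force: 0.0
```

Emit:
arm_command([
  [0,-1,-30],
  [0,0,-30],
  [0,0,-30],
  [0,0,-30],
  [0,0,-25],
  [0,0,-20],
  [0,0,-18],
  [0,0,0],
  [0,0,0],
], spin=[0,0,0,0,0,0,0,0,0])

```text
time: 3.0
tool_pos: [0.4874, 0.2064, 0.2217]
tool_rot: [3.142, 0.001, 0.4]
contact_force: [0.4, 0.1, 0.4]
opening: 0.0918
grip_force: 0.0
```

Emit:
arm_command([
  [0,0,0],
  [0,0,0],
  [0,0,0],
  [0,0,0],
  [0,0,0],
  [0,0,0],
  [0,0,0],
  [0,0,0],
], spin=[0,0,0,0,0,0,0,0], jaw=-1, squeeze=18)

```text
time: 3.8
tool_pos: [0.4874, 0.2065, 0.2219]
tool_rot: [3.142, -0.0, 0.4]
contact_force: [-1.2, -0.1, 2.8]
opening: 0.0516
grip_force: 18.0
```

Emit:
arm_command([
  [0,0,30],
  [0,0,30],
  [0,0,30],
  [0,0,30],
  [0,0,30],
  [-8,-35,0],
  [-8,-35,0],
  [-8,-35,0],
  [-8,-35,0],
  [-8,-35,0],
  [-8,-35,0],
  [-8,-35,0],
  [12,-29,0],
  [12,-29,0],
  [12,-29,0],
  [12,-29,0],
  [12,-29,0],
  [12,-29,0],
  [0,0,0],
], spin=[0,0,0,0,0,0,0,0,0,0,0,0,-0.7,-0.7,0,0,0,0,0])

```text
time: 5.7
tool_pos: [0.5041, -0.2157, 0.3709]
tool_rot: [3.14, 0.0, 0.372]
contact_force: [1.0, -0.2, -1.5]
opening: 0.0516
grip_force: 18.0
```

Run:
```python
from h import *
o=observe(); print(o['tool_pos'],o['opening'],o['tool_rot'])
c=read_camera('scene'); cv2.imwrite('pics/s1.png',c['img'][180:420,130:450,::-1].repeat(2,0).repeat(2,1))
```

```text
[ 0.50408133 -0.21573566  0.37089365] 0.05161553673992418 [3.14041012e+00 3.39165002e-04 3.72454390e-01]
```

View pics/s1.png

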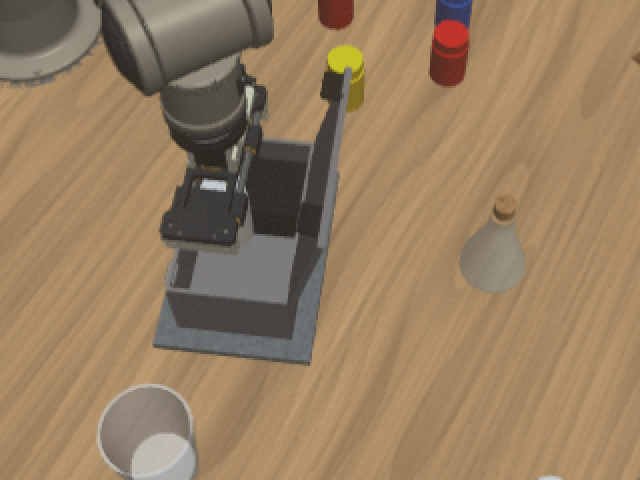

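The gripper hides the held jar, at crop (205,210) over the case. The lid stands clear behind it, and the flask (493,245) and beaker (150,430) are untouched.

Emit:
arm_command([
  [0,3,-25],
  [0,0,-25],
  [0,0,-25],
  [0,0,-20],
  [0,0,-15],
  [0,0,-10],
  [0,0,-6],
  [0,0,-2],
  [0,0,0],
], spin=[0,0,0,0,0,0,0,0,0])

```text
time: 6.65
tool_pos: [0.5035, -0.2095, 0.244]
tool_rot: [3.141, -0.0, 0.376]
contact_force: [-0.1, 0.3, -0.7]
opening: 0.0511
grip_force: 18.0
```

Emit:
arm_command([
  [0,0,-1],
  [0,0,-1],
  [0,0,-1],
  [0,0,-1],
  [0,0,0],
], spin=[0,0,0,0,0])

```text
time: 7.15
tool_pos: [0.5033, -0.2096, 0.2396]
tool_rot: [-3.142, 0.0, 0.375]
contact_force: [0.8, 0.1, -1.4]
opening: 0.0516
grip_force: 18.0
```

Emit:
arm_command([
  [0,0,-1],
  [0,0,-0.5],
  [0,0,0],
], spin=[0,0,0])

```text
time: 7.45
tool_pos: [0.5034, -0.2096, 0.2384]
tool_rot: [3.141, -0.0, 0.375]
contact_force: [-0.4, 0.8, 0.3]
opening: 0.0512
grip_force: 18.0
```

Emit:
arm_command([
  [0,0,0],
  [0,0,0],
  [0,0,0],
  [0,0,0],
  [0,0,0],
], spin=[0,0,0,0,0], jaw=0.45)

```text
time: 7.95
tool_pos: [0.5034, -0.2096, 0.2383]
tool_rot: [3.141, -0.0, 0.375]
contact_force: [0.3, 0.9, -0.2]
opening: 0.0665
grip_force: 0.0
```

Emit:
arm_command([
  [0,0,15],
  [0,0,25],
  [0,0,30],
  [0,0,30],
  [0,0,30],
  [0,0,30],
  [0,0,30],
  [0,0,30],
  [0,0,25],
  [0,0,5],
  [0,0,0],
], spin=[0,0,0,0,0,0,0,0,0,0,0])

```text
time: 9.05
tool_pos: [0.5033, -0.2095, 0.4885]
tool_rot: [3.141, -0.001, 0.375]
contact_force: [0.9, 0.4, 0.1]
opening: 0.0666
grip_force: 0.0
```

Run:
```python
from h import *
o=observe(); print(o['tool_pos'],o['qpos'])
c=read_camera('scene'); cv2.imwrite('pics/s2.png',c['img'][180:420,130:450,::-1].repeat(2,0).repeat(2,1))
```

```text
[ 0.50329388 -0.20954105  0.48845143] [-5.35093277e-01  3.30457425e-01  1.31098569e+00 -8.13642513e-05
  1.49891414e+00  6.60288514e-01]
```

View pics/s2.png

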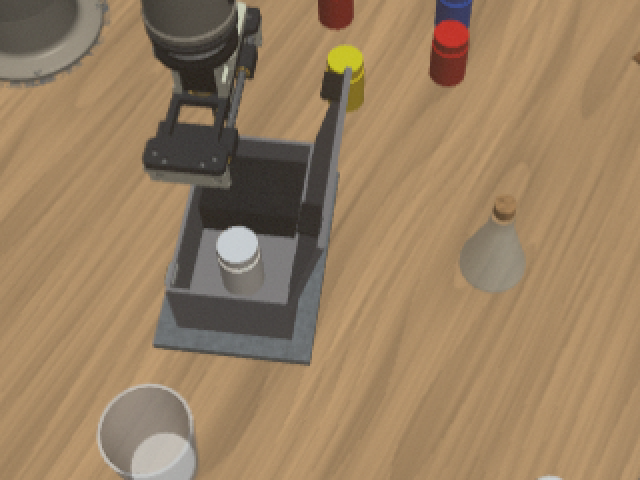

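The jar stands upright in the empty half at crop (240,260), released. The lid is still open, its edge running from (345,75) to (320,240). Next I go behind the lid.

Emit:
arm_command([
  [23,16,0],
  [23,16,0],
  [23,16,0],
  [23,16,0],
  [23,16,0],
  [24,15,0],
  [0,0,0],
  [0,0,-25],
  [0,0,-25],
  [0,0,-20],
  [0,0,0],
], spin=[0,0,0,0,0,0,0,0,0,0,0], jaw=-1, squeeze=10)

```text
time: 10.2
tool_pos: [0.6414, -0.115, 0.4135]
tool_rot: [-3.136, 0.007, 0.375]
contact_force: [-0.0, 0.3, -0.2]
opening: 0.0007
grip_force: 0.0
```

Run:
```python
import numpy as np
y=np.radians(21.5);ex=np.array([np.cos(y),np.sin(y)]);c=np.array([488.6,-175.1]);b=12
p=np.array([641.4,-115,413.5])
def f(t,r=130):
    t=np.radians(t); x=70-r*np.cos(t)+8*np.sin(t)+b; z=103+r*np.sin(t)+8*np.cos(t)
    return np.r_[c+x*ex, z+12+178]
for a in (104.5,95,87.5,80,72.5,65,57.5,50,42.5,35,27.5,20,13,8,5): print(a,f(a).round(),(f(a)-p).round()); p=f(a)
```

```text
104.5 [ 602. -130.  417.] [-39. -15.   3.]
95 [ 583. -138.  422.] [-20.  -8.   5.]
87.5 [ 567. -144.  423.] [-16.  -6.   1.]
80 [ 551. -150.  422.] [-16.  -6.  -1.]
72.5 [ 536. -157.  419.] [-16.  -6.  -3.]
65 [ 521. -163.  414.] [-15.  -6.  -5.]
57.5 [ 506. -168.  407.] [-14.  -6.  -7.]
50 [ 493. -173.  398.] [-13.  -5.  -9.]
42.5 [ 481. -178.  387.] [-12.  -5. -11.]
35 [ 470. -182.  374.] [-11.  -4. -13.]
27.5 [ 461. -186.  360.] [ -9.  -4. -14.]
20 [ 454. -189.  345.] [ -7.  -3. -15.]
13 [ 449. -191.  330.] [ -5.  -2. -15.]
8 [ 446. -192.  319.] [ -3.  -1. -11.]
5 [ 445. -192.  312.] [-1. -0. -7.]
```

Emit:
arm_command([
  [-13,-5,1],
  [-13,-5,1],
  [-13,-5,1],
  [-10,-4,2],
  [-10,-4,3],
  [-8,-3,0],
  [-8,-3,1],
  [-8,-3,0],
  [-8,-3,-1],
  [0,0,0],
], spin=[0,0,0,0,0,0,0,0,0,0])

```text
time: 11.2
tool_pos: [0.5504, -0.15, 0.4261]
tool_rot: [-3.141, 0.001, 0.375]
contact_force: [-0.5, 1.0, -0.0]
opening: 0.0002
grip_force: 0.0
```

Emit:
arm_command([
  [-8,-3,-2],
  [-8,-3,-3],
  [-8,-3,-3],
  [-7,-3,-3],
  [-7,-3,-4],
  [-7,-3,-4],
  [-7,-3,-5],
  [-6,-2,-6],
  [-6,-3,-6],
  [-6,-2,-6],
  [-6,-2,-7],
  [-5,-2,-7],
  [-5,-2,-7],
  [0,0,0],
], spin=[0,0,0,0,0,0,0,0,0,0,0,0,0,0])

```text
time: 12.6
tool_pos: [0.4646, -0.1837, 0.362]
tool_rot: [-3.14, 0.002, 0.375]
contact_force: [-0.3, 1.3, 0.4]
opening: 0.0002
grip_force: 0.0
```

Run:
```python
from h import *
o=observe(); print(o['tool_pos'])
c=read_camera('scene'); cv2.imwrite('pics/s3.png',c['img'][180:420,130:450,::-1].repeat(2,0).repeat(2,1))
```

```text
[ 0.46459507 -0.18369273  0.36198039]
```

View pics/s3.png

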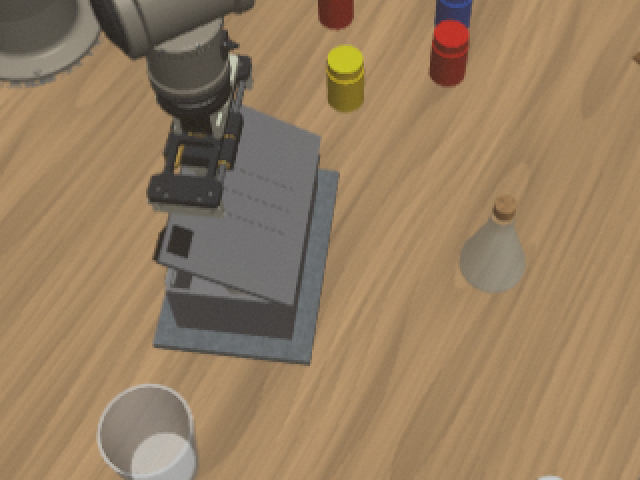

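The lid has followed over to roughly 30°. Its right corner pad is at crop (180,242). I continue down.

Emit:
arm_command([
  [-4,-2,-8],
  [-4,-1,-8],
  [-3,-1,-8],
  [-2,-1,-7],
  [-2,-1,-7],
  [-1,-1,-5],
  [0,0,0],
], spin=[0,0,0,0,0,0,0])

```text
time: 13.35
tool_pos: [0.4491, -0.1906, 0.3194]
tool_rot: [-3.14, 0.001, 0.375]
contact_force: [-0.3, -1.1, 0.6]
opening: 0.0009
grip_force: 0.0
```

Emit:
arm_command([
  [0,0,25],
  [-18,23,0],
  [-18,23,0],
  [-18,24,0],
  [0,0,-10],
  [0,0,-10],
  [0,0,0],
], spin=[0,0,0,0,0,0,0])

```text
time: 14.05
tool_pos: [0.3956, -0.121, 0.3241]
tool_rot: [-3.14, 0.001, 0.375]
contact_force: [0.3, -1.0, -0.0]
opening: 0.0004
grip_force: 0.0
```

Emit:
arm_command([
  [0,0,-2],
  [0,0,-2],
  [0,0,-2],
  [0,0,-2],
  [0,0,-2],
  [0,0,0],
], spin=[0,0,0,0,0,0])

```text
time: 14.65
tool_pos: [0.3954, -0.1206, 0.315]
tool_rot: [-3.141, 0.0, 0.375]
contact_force: [0.2, 0.1, 0.1]
opening: 0.0003
grip_force: 0.1
```

Emit:
arm_command([
  [0,0,-1],
  [0,0,-1],
  [0,0,-1],
  [0,0,-1],
  [0,0,0],
], spin=[0,0,0,0,0])

```text
time: 15.15
tool_pos: [0.3953, -0.1206, 0.3114]
tool_rot: [3.141, 0.0, 0.375]
contact_force: [-2.1, 0.3, 4.2]
opening: 0.0008
grip_force: 2.0
```

Emit:
arm_command([
  [0,0,-1],
  [0,0,-1],
  [0,0,0],
], spin=[0,0,0])

```text
time: 15.45
tool_pos: [0.3953, -0.1206, 0.3097]
tool_rot: [3.141, 0.0, 0.375]
contact_force: [-3.5, 0.8, 9.1]
opening: 0.0009
grip_force: 4.5
```

Emit:
arm_command([
  [0,0,-1],
  [0,0,-1],
  [0,0,0],
], spin=[0,0,0])

```text
time: 15.75
tool_pos: [0.3952, -0.1206, 0.3078]
tool_rot: [3.141, 0.0, 0.376]
contact_force: [-3.3, 0.9, 10.8]
opening: 0.0006
grip_force: 5.1
```

Emit:
arm_command([
  [0,0,-1],
  [0,0,0],
], spin=[0,0])

```text
time: 15.95
tool_pos: [0.3951, -0.1206, 0.3068]
tool_rot: [3.141, 0.001, 0.376]
contact_force: [-4.6, -0.1, 9.8]
opening: 0.0004
grip_force: 4.9
```

Emit:
arm_command([
  [0,0,-1],
  [0,0,-1],
  [0,0,-1],
  [0,0,0],
], spin=[0,0,0,0])

```text
time: 16.35
tool_pos: [0.3949, -0.1206, 0.3034]
tool_rot: [-3.141, 0.001, 0.376]
contact_force: [-3.7, -1.1, 6.9]
opening: 0.0002
grip_force: 3.6
```

Emit:
arm_command([
  [0,0,-1],
  [0,0,-1],
  [0,0,0],
], spin=[0,0,0])

```text
time: 16.65
tool_pos: [0.3951, -0.1206, 0.3012]
tool_rot: [-3.141, 0.001, 0.375]
contact_force: [-2.9, -0.1, 3.6]
opening: 0.0005
grip_force: 1.8
```

Emit:
arm_command([
  [0,0,-1],
  [0,0,-1],
  [0,0,-1],
  [0,0,0],
], spin=[0,0,0,0])

```text
time: 17.05
tool_pos: [0.3952, -0.1205, 0.2984]
tool_rot: [-3.141, 0.0, 0.375]
contact_force: [-4.0, 0.5, 9.2]
opening: 0.0006
grip_force: 4.5
```

Emit:
arm_command([
  [0,0,-1],
  [0,0,-1],
  [0,0,0],
], spin=[0,0,0])

```text
time: 17.35
tool_pos: [0.3952, -0.1205, 0.2968]
tool_rot: [3.142, 0.0, 0.376]
contact_force: [-6.4, 1.6, 14.3]
opening: 0.0006
grip_force: 7.1
```

Emit:
arm_command([
  [0,0,-1],
  [0,0,-1],
  [0,0,0],
], spin=[0,0,0])

```text
time: 17.65
tool_pos: [0.3952, -0.1205, 0.2953]
tool_rot: [3.141, 0.0, 0.376]
contact_force: [-7.8, 2.6, 21.8]
opening: 0.0005
grip_force: 10.3
```

Emit:
arm_command([
  [0,0,3],
  [0,0,10],
  [0,0,20],
  [0,0,10],
  [14,-36,0],
  [14,-36,0],
  [14,-36,0],
  [14,-36,0],
  [6,-14,0],
  [0,0,-10],
  [0,0,-5],
  [0,0,0],
], spin=[0,0,0,0,0,0,0,0,0,0,0,0])

```text
time: 18.85
tool_pos: [0.4568, -0.2773, 0.3208]
tool_rot: [-3.139, 0.001, 0.376]
contact_force: [0.0, 0.4, 0.7]
opening: 0.0006
grip_force: 0.0
```

Left is at the hard stop. Now the right corner.

Emit:
arm_command([
  [0,-1,-2],
  [0,0,-2],
  [0,0,-2],
  [0,0,-1],
  [0,0,-1],
  [0,0,-1],
  [0,0,0],
], spin=[0,0,0,0,0,0,0])

```text
time: 19.55
tool_pos: [0.4574, -0.2796, 0.3133]
tool_rot: [3.141, -0.0, 0.375]
contact_force: [0.5, 0.3, 1.7]
opening: 0.0002
grip_force: 0.6
```

Emit:
arm_command([
  [0,0,-1],
  [0,0,-1],
  [0,0,0],
], spin=[0,0,0])

```text
time: 19.85
tool_pos: [0.4574, -0.2796, 0.3117]
tool_rot: [3.141, -0.0, 0.375]
contact_force: [-0.8, 1.1, 6.6]
opening: 0.0007
grip_force: 3.0
```

Emit:
arm_command([
  [0,0,-1],
  [0,0,-1],
  [0,0,0],
], spin=[0,0,0])

```text
time: 20.15
tool_pos: [0.4574, -0.2797, 0.31]
tool_rot: [3.14, -0.0, 0.375]
contact_force: [-1.6, 0.9, 8.1]
opening: 0.0004
grip_force: 3.8
```

Emit:
arm_command([
  [0,0,-1],
  [0,0,-1],
  [0,0,0],
], spin=[0,0,0])

```text
time: 20.45
tool_pos: [0.4573, -0.2798, 0.3081]
tool_rot: [3.14, -0.0, 0.375]
contact_force: [-2.1, 0.2, 8.4]
opening: 0.0006
grip_force: 3.9
```

Emit:
arm_command([
  [0,0,-1],
  [0,0,-1],
  [0,0,-1],
  [0,0,0],
], spin=[0,0,0,0])

```text
time: 20.85
tool_pos: [0.4572, -0.28, 0.3051]
tool_rot: [3.14, 0.0, 0.375]
contact_force: [-3.0, -1.2, 8.1]
opening: 0.0005
grip_force: 3.8
```

Emit:
arm_command([
  [0,0,-1],
  [0,0,-1],
  [0,0,-1],
  [0,0,0],
], spin=[0,0,0,0])

```text
time: 21.25
tool_pos: [0.4572, -0.2801, 0.3017]
tool_rot: [3.14, 0.0, 0.375]
contact_force: [-2.2, -2.4, 4.5]
opening: 0.0005
grip_force: 2.0
```

Emit:
arm_command([
  [0,0,-1],
  [0,0,-1],
  [0,0,0],
], spin=[0,0,0])

```text
time: 21.55
tool_pos: [0.4575, -0.2798, 0.2993]
tool_rot: [3.141, -0.0, 0.375]
contact_force: [-1.0, -3.7, 3.9]
opening: 0.0005
grip_force: 2.3
```

Emit:
arm_command([
  [0,0,-1],
  [0,0,-1],
  [0,0,0],
], spin=[0,0,0])

```text
time: 21.85
tool_pos: [0.4575, -0.2798, 0.2979]
tool_rot: [3.14, -0.0, 0.375]
contact_force: [-2.1, -2.8, 9.0]
opening: 0.0003
grip_force: 4.6
```

Emit:
arm_command([
  [0,0,-1],
  [0,0,-1],
  [0,0,0],
], spin=[0,0,0])

```text
time: 22.15
tool_pos: [0.4575, -0.2798, 0.2965]
tool_rot: [3.14, -0.0, 0.376]
contact_force: [-3.7, -1.6, 14.2]
opening: 0.0004
grip_force: 6.9
```

Emit:
arm_command([
  [0,0,-1],
  [0,0,-1],
  [0,0,0],
], spin=[0,0,0])

```text
time: 22.45
tool_pos: [0.4574, -0.2798, 0.2952]
tool_rot: [3.139, -0.001, 0.376]
contact_force: [-4.8, -1.1, 18.7]
opening: 0.0007
grip_force: 9.1
```

Emit:
arm_command([
  [0,0,3],
  [0,0,15],
  [0,0,25],
  [0,0,30],
  [0,0,30],
  [0,0,30],
  [-15,-35,0],
  [-15,-35,0],
  [-15,-35,0],
  [-15,-35,0],
  [-15,-35,0],
  [0,0,0],
], spin=[0,0,0,0,0,0,0,0,0,0,0,0])

```text
time: 23.65
tool_pos: [0.3805, -0.4578, 0.4246]
tool_rot: [-3.14, 0.001, 0.371]
contact_force: [-0.1, -0.3, 0.0]
opening: 0.0005
grip_force: 0.0
```

Run:
```python
from h import *
c=read_camera('top'); W=cloud(c); t=read_camera('scene'); W2=cloud(t)
cv2.imwrite('pics/s4.png',np.hstack([t['img'][180:420,130:450,::-1],c['img'][130:370,270:590,::-1]]))
y=np.radians(21.5);R=np.array([[np.cos(y),np.sin(y)],[-np.sin(y),np.cos(y)]])
for w in(W,W2):
    q=(w[...,:2]-[.4886,-.1751])@R.T
    for Y in(.085,0,-.085):
        for X in(-.0675,.03):
            k=(abs(q[...,0]-X)<.008)&(abs(q[...,1]-Y)<.012)&(w[...,2]>.05); print(Y,X,k.sum(),np.median(w[...,2][k]).round(4))
```

```text
0.085 -0.0675 74 0.1209
0.085 0.03 73 0.121
0 -0.0675 73 0.1207
0 0.03 71 0.1213
-0.085 -0.0675 71 0.1209
-0.085 0.03 70 0.1205
0.085 -0.0675 49 0.1208
0.085 0.03 52 0.1209
0 -0.0675 55 0.1216
0 0.03 57 0.1223
-0.085 -0.0675 66 0.1221
-0.085 0.03 65 0.1218
```

View pics/s4.png

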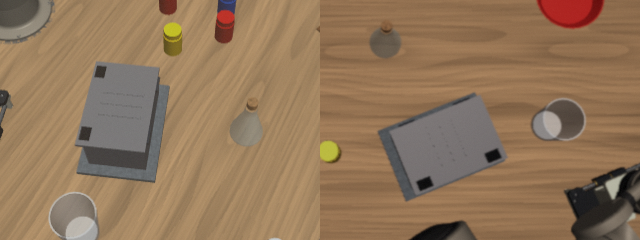

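The lid is flat and shut: both front pads, at (100,72)/(85,133) in the left half, sit at the same height as the rear of the lid. The flask and beaker stand untouched and the gripper is clear.

```bash
python3 -c "
from cell import *
print(hand_in())"
```

```text
the job is handed in; nothing more can be done
None
```

The white jar is upright and released in the empty half of the case, the lid is shut with both front corners pressed to their hard stops (highest reading about 22 N), the flask, beaker and wash bottle were not touched, and the job was handed in at about 24 s.

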